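# Stack the serving planks on cork and square them with a straightedge

### The job

Put the serving planks away in a tidy stack: lay the cork sheet squarely on the fixed white plank, then set the terracotta plank gently on the cork, directly above the white one. Then square up the stack by standing the aluminium straightedge on the worktop with its flat face flush along the blue-marked long edge of the white plank, about centred along it, and leave it there. Leave the other kitchen things alone.

Things in the scene. Friction and masses are not known exactly. Their poses are not given: they have to be found in the camera images.
- base_plank: White stoneware serving plank, 180 x 64 x 14 mm (x, y, z), fixed flat on the worktop. Origin at the centre of its underside; x along its length, z up. Its long edge at +y (32 mm from the origin) is marked by a blue band on the top and side.
- cork_sheet: Stiff brown cork separator sheet, 170 x 60 x 10 mm, loose, lying flat on the worktop. Origin at the centre of its underside; x along its length, z up. It weighs about 60 g.
- top_plank: Terracotta-coloured stoneware serving plank, 180 x 64 x 14 mm, loose, lying flat on the worktop. Origin at the centre of its underside; x along its length, z up. It weighs about 400 g.
- straightedge: Aluminium angle straightedge with a yellow top edge, 180 mm long, 450 g, standing on its foot. Origin at mid length on the bottom edge of the flat face; x along its length, z up. Flat face: plane y = 0, looking to -y; the upright wall fills y = 0 to 10 mm, 82 mm high; the foot y = 0 to 45 mm, 6 mm thick. The finished stack is 38 mm high: grip the wall above it.
- face_end_a (a point): Point on the straightedge's flat face 85 mm to -x of its origin, 5 mm above its underside.
- face_end_b (a point): Point on the straightedge's flat face 85 mm to +x of its origin, 5 mm above its underside.
- coasters: Bystander: stack of five round bamboo coasters, 94 mm across, 40 mm high. Origin at the centre of its underside.
- bowl: Bystander: blue stoneware bowl, 120 mm across, 60 mm high. Origin at the centre of its underside.
- measuring_cups: Bystander: nested steel measuring cups, 84 mm across, 48 mm high, with handles to its +y reaching 115 mm from the origin. Origin at the centre of the underside.
Things that resemble listed ones, but are neither listed nor needed, are in the scene too. Leave any yellow look-alike of the cork_sheet alone.

How it is judged (in metres and radians):
On the way, in this order (a step that is already met when the one before it is completed fails the run):
1. the cork sheet lies squarely on the white plank, released (x of cork_sheet in the frame of base_plank between -0.012 and 0.012 m and y of cork_sheet in the frame of base_plank between -0.008 and 0.008 m and z of cork_sheet in the frame of base_plank between 0.012 and 0.017 m and angle between the x axis of cork_sheet and the x axis of base_plank, either way round below 0.08 rad and angle between cork_sheet's own z axis and vertical below 0.05 rad and contact force between the fingers and cork_sheet below 0.1 N), for 0.2 s.
2. the terracotta plank lies on the cork above the white plank, released (x of top_plank in the frame of base_plank between -0.012 and 0.012 m and y of top_plank in the frame of base_plank between -0.01 and 0.01 m and z of top_plank in the frame of base_plank between 0.022 and 0.027 m and angle between the x axis of each of top_plank, cork_sheet and the x axis of base_plank, either way round below 0.08 rad and angle between each of top_plank, cork_sheet's own z axis and vertical below 0.05 rad and contact force between the fingers and top_plank below 0.1 N and x of cork_sheet in the frame of base_plank between -0.012 and 0.012 m and y of cork_sheet in the frame of base_plank between -0.008 and 0.008 m and z of cork_sheet in the frame of base_plank between 0.012 and 0.017 m), for 0.2 s.
3. the straightedge stands flush along the blue-marked edge, released (y of face_end_a in the frame of base_plank between 0.029 and 0.035 m and y of face_end_b in the frame of base_plank between 0.029 and 0.035 m and x of straightedge in the frame of base_plank between -0.03 and 0.03 m and z of straightedge in the frame of base_plank between -0.003 and 0.003 m and angle between straightedge's own z axis and vertical below 0.04 rad and contact force between the fingers and straightedge below 0.1 N), for 0.2 s.
At the end, for the whole second after the job is handed in: Cork flat on the white plank (within 12 mm along, 8 mm across, 0.08 rad); terracotta plank flat on it (12 mm, 6 mm, 0.05 rad); straightedge upright on the worktop, both face ends within 3 mm of the blue edge, middle within 30 mm of the plank's; all released and at rest (all of step 1 and all of step 3 and x of top_plank in the frame of base_plank between -0.012 and 0.012 m and y of top_plank in the frame of base_plank between -0.006 and 0.006 m and z of top_plank in the frame of base_plank between 0.022 and 0.027 m and angle between the x axis of top_plank and the x axis of base_plank, either way round below 0.05 rad and angle between top_plank's own z axis and vertical below 0.05 rad and contact force between the fingers and top_plank below 0.1 N and linear speed of each of cork_sheet, top_plank, straightedge below 0.02 m/s); the robot touches nothing.
It fails at once if the terracotta plank is set down hard (over 90 N on the cork) (contact force between top_plank and cork_sheet above 90 N).
It fails at once if the coaster stack is shifted more than 30 mm (distance of coasters from where it was at the start of the episode above 0.03 m).
It fails at once if the bowl is shifted more than 30 mm (distance of bowl from where it was at the start of the episode above 0.03 m).
It fails at once if the measuring cups are shifted more than 30 mm (distance of measuring_cups from where it was at the start of the episode above 0.03 m).
It also fails if it takes over 69 s, if anything falls off the work surface, if the arm or the gripper's body presses on something with over 40 N, if the wrist force passes 120 N, or if a joint passes its speed limit or range.

### The arm

A 6-joint arm with a two-finger parallel gripper is mounted at the origin on the work surface. World frame = base frame: x ahead of the robot, y to its left, z up, the work surface at z = 0. Lengths are in m, angles in degrees, forces in N, time in s.
With the tool pointing down it reaches from about 0.375 to 0.9 m from the base axis. Payload 3.1 kg.
Tool frame: the origin (TCP) lies on the centre line of the jaws, within the pads' length; the fingertips stand 19 mm ahead of it and the grasp point (between the pads) is the TCP (tips_ahead is the distance from the TCP to the fingertips, in m); z points along the fingers, y is the line along which they close (so a half turn about z gives the same grasp; the last joint's range is limited). The gripper opens to 87 mm and grips with 3 to 60 N. Pads are 19 mm wide; open, the fingers measure 117 mm over their backs; the gripper's body (75 mm by 190 mm) begins 51 mm behind the grasp point.
Start: joints at [64.887, 30.224, 82.088, -0, 67.689, -10.227], TCP at [0.161, 0.604, 0.242] pointing down, gripper open.
Joint ranges: [-176.69, 176.69], [-43.24, 126.21], [12.49, 139.97], [-82, 262], [0, 151.66], [-163.58, 163.58]. Speed limits (degrees/s): [159.86, 159.86, 180, 180, 180, 180].

### API

Orientations are given as a 3x3 rotation matrix whose columns are the frame's x, y, z axes.
In Python, from rig import read_state, capture, hand_in, trace, landmark_of, tips_ahead gives the robot as it stands.
- The arm moves only by the shell command python3 -m jog 'ROWS'. ROWS is JSON, a list of rows, each an object of numbers: "tx", "ty", "tz": the shift along the tool's x, y, z in cm; "roll": the turn about the tool's z in rad; "jaw": the opening, from 0 (shut) to 1 (fully open). A call has 1 to 8 rows; each row shifts and turns the commanded pose from where the row before left it, along the tool's axes as they then stand; what a row does not reach is not made up. A row lasts 1/10 s, in which the tool goes at most 50 mm and 8.59 degrees, less where a joint would pass 70% of its speed; a pose out of reach is approached as far as the arm can. A call with a gripper value outside its range is refused whole. The fingers move at their own pace and stop on an object; the grip force is fixed at half the most. Time passes only in rows, so rows that do not move let the fingers close. It gives the time, the measured TCP pose, the force, the opening and the grip force at its end, in the units of the state.
- read_state(): the state, without advancing time (a new reading comes with each control period).
- capture(name): name is "scene" or "top" or "wrist"; returns a dict with "img" (420x560x3 uint8, red, green, blue), "vertical_fov" (degrees; the focal length in pixels is half the picture's height over the tangent of half this angle, whatever the lens; pixels are square), "cx", "cy" (the principal point, pixels), "cam_to_world" (4x4, takes a point from camera to world coordinates); the wrist camera has in their place "tool_from_camera" (4x4, takes a point from camera to tool coordinates, whose origin is the TCP and whose axes are the flange's). Camera axes: x right, y up, looking along -z (the intrinsics and any distortion apply to the point x, -y, -z); pixel columns grow to the right and rows downward; lengths in m; the calibration is good to about 2 mm. A picture is of the moment at which its call begins: read the wrist's pose just before it. There is no depth.
- hand_in(): hands the job in; it is judged then, once.
Trained networks look in the newest picture that a camera, given by its name, has taken for a name from the list of things; names that differ only in an ending like _2 or _b are one class to them, and where a whole thing is asked for, a point or a joint stands for the part that bears it (a point fixed in the world has none). Each returns a list of dicts, best first, with "p" (0 to 1); they miss things now and then, are a little off and sometimes report something else, mostly with a low value. They report only what shows in the picture. A call takes as long as a camera call. They do not tell look-alikes from the thing itself.
- trace(camera, thing): "pixels" (420x560 bool, what is visible of it) and "bbox" ([left, top, width, height] in pixels, round what is visible of it).
- landmark_of(camera, thing): "point" ([row, column] in pixels: a listed point, or the origin of a listed thing).
The state is a dict: "time_s": time; "joint_positions": joint angles; "qvel": joint speeds; "tau": joint torques, N m; "position": TCP position; "tcp_rot": TCP orientation; "force": force on the tool from outside, world axes, zero at the start; "moment": the same for the moment, N m; "opening": opening from 0.0 (shut) to 1.0 (fully open); "grasp_force": force on a finger pad.
Only numpy, scipy, OpenCV 4.12 (cv2) and the standard library are available. Lean on these libraries where they do the work, as an engineer would, in place of code of your own. Each camera call takes 0.05 s, during which the arm holds its last target. There are 200 camera calls.

## Working session

There is one attempt and no reset: what is moved stays moved. The work goes in short steps, Python scripts to look and compute and a shell command to move; the robot and the scene stay as the last step left them, time stands still between calls to the robot, and variables do not carry over. Pictures are saved under pics/ and viewed, at most 12 in all, crops included, and the job is handed in when it is done.

```bash
mkdir -p pics; ls; cat > h.py <<'E'
import numpy as np,cv2
from rig import *
def save(c,n,crop=None,scale=1):
    im=c["img"][:,:,::-1]
    if crop: im=im[crop[1]:crop[3],crop[0]:crop[2]]
    cv2.imwrite("pics/"+n+".png",cv2.resize(im,None,fx=scale,fy=scale,interpolation=cv2.INTER_CUBIC))
def T(c,st=None):
    if "cam_to_world" in c: return np.array(c["cam_to_world"])
    M=np.eye(4);M[:3,:3]=st["tcp_rot"];M[:3,3]=st["position"];return M@np.array(c["tool_from_camera"])
def ray(c,uv,z,st=None):
    """pixel (col,row) -> world at height z"""
    M=T(c,st);f=210/np.tan(np.radians(c["vertical_fov"])/2)
    uv=np.atleast_2d(uv).astype(float)
    if c.get("distortion") is not None:
        K=np.array([[f,0,c["cx"]],[0,f,c["cy"]],[0,0,1]]);n=cv2.undistortPoints(uv[:,None],K,np.array(c["distortion"]))[:,0]
    else: n=(uv-[c["cx"],c["cy"]])/f
    d=np.c_[n[:,0],-n[:,1],-np.ones(len(n))]@M[:3,:3].T
    return M[:3,3]+d*((z-M[2,3])/d[:,2])[:,None]
E
python3 - <<'E'
from h import *
a=capture("scene");b=capture("top");s=read_state();w=capture("wrist")
print({k:v for k,v in b.items() if k!="img"});print([k for k in a],[ (k,v) for k,v in w.items() if k!='img'])
im=np.hstack([a["img"],b["img"]]);save(b,"top",scale=1.4);save(a,"scene")
for n in ["base_plank","cork_sheet","top_plank","straightedge","coasters","bowl","measuring_cups"]:
    for d in trace("top",n)+[None]:
        if d: 
            m=d["pixels"].astype(np.uint8);r=cv2.minAreaRect(cv2.findNonZero(m));print(n,round(d["p"],2),d["bbox"],np.round(r[0]),np.round(r[1]),round(r[2],1), b["img"][d["pixels"]].mean(0).round())
E
```

```text
pics
{'vertical_fov': 46.945576009644256, 'cx': 284.1680797227129, 'cy': 212.01361097562094, 'cam_to_world': array([[-1.66449838e-03,  9.70888745e-01, -2.39525101e-01,
         3.12486078e-01],
       [-9.99998368e-01, -1.78425193e-03, -2.83120435e-04,
         3.92545930e-02],
       [-7.02251567e-04,  2.39524239e-01,  9.70890131e-01,
         1.15971151e+00],
       [ 0.00000000e+00,  0.00000000e+00,  0.00000000e+00,
         1.00000000e+00]])}
['img', 'vertical_fov', 'cx', 'cy', 'cam_to_world'] [('vertical_fov', 69.87258794474286), ('cx', 277.74669136803465), ('cy', 212.87638573913998), ('tool_from_camera', array([[-3.21945202e-04,  9.55168039e-01,  2.96064036e-01,
         8.16169664e-02],
       [ 9.99999905e-01,  3.94500116e-04, -1.85327241e-04,
        -3.41540523e-04],
       [-2.93815953e-04,  2.96063948e-01, -9.55168076e-01,
        -1.43207463e-01],
       [ 0.00000000e+00,  0.00000000e+00,  0.00000000e+00,
         1.00000000e+00]]))]
base_plank 0.62 [273.2, 201.7, 34.3, 76.8] [291. 240.] [74. 27.] 84.3 [130. 137. 142.]
base_plank 0.54 [140.5, 199.9, 32.2, 89.4] [156. 247.] [82. 20.] 81.6 [109. 102.  84.]
cork_sheet 0.95 [328.5, 269.7, 56.8, 78.1] [355. 311.] [75. 27.] 63.9 [139. 132.  45.]
cork_sheet 0.63 [407.4, 232.2, 40.0, 77.5] [426. 272.] [27. 73.] 9.2 [116.  91.  66.]
top_plank 0.75 [376.5, 171.6, 32.7, 75.0] [391. 208.] [72. 28.] 88.5 [119.  78.  57.]
straightedge 0.98 [141.7, 203.8, 30.4, 86.6] [155. 247.] [82. 20.] 81.3 [110. 102.  85.]
coasters 0.85 [307.9, 120.7, 39.8, 34.1] [329. 138.] [39. 38.] 90.0 [109.  79.  57.]
bowl 0.91 [206.2, 122.4, 48.1, 42.8] [230. 144.] [43. 47.] 90.0 [52. 65. 79.]
bowl 0.44 [140.3, 205.3, 30.3, 85.0] [156. 247.] [81. 19.] 82.1 [109. 101.  83.]
measuring_cups 0.95 [121.1, 147.1, 51.8, 51.9] [146. 169.] [35. 58.] 19.7 [81. 82. 82.]
```

View pics/top.png

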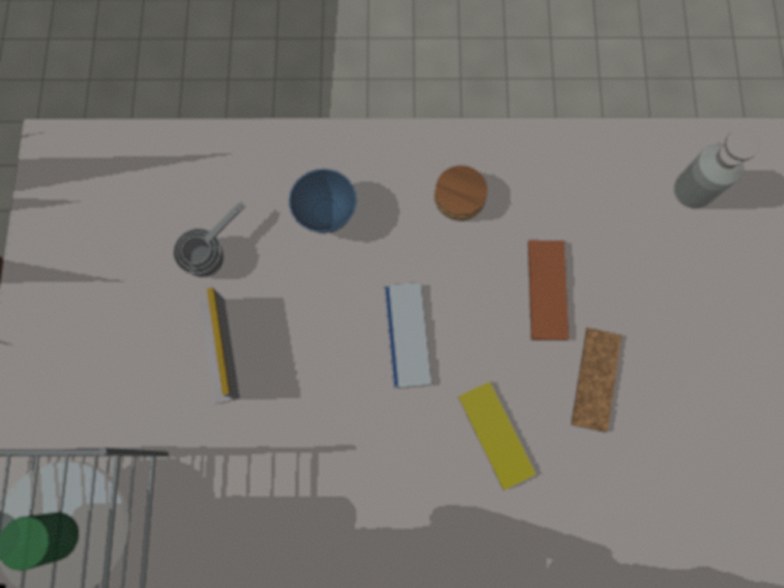

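View pics/scene.png

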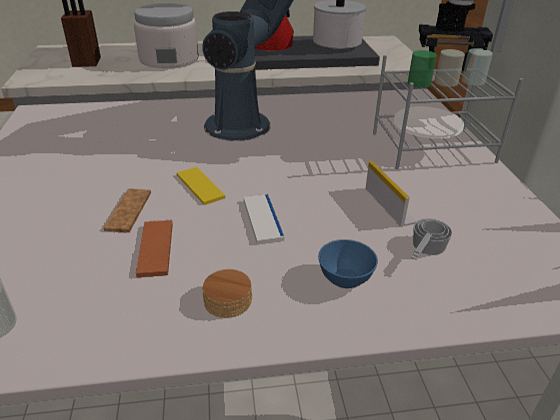

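The top picture shows the white plank (291,240) with its blue edge to the left (+y). Candidates for the cork are the brown speckled sheet (426,272) and the yellow sheet (355,311); I choose the brown one. For the terracotta plank they are the red-brown slab (391,208) and the coasters (329,138); I choose the slab. The straightedge is at (155,247), with its flat face towards the plank.

I'll fit box models to the masks to get poses.

```bash
cat >> h.py <<'E'
from scipy.optimize import minimize
B={"base_plank":[(-.09,.09,-.032,.032,0,.014)],"cork_sheet":[(-.085,.085,-.03,.03,0,.010)],"top_plank":[(-.09,.09,-.032,.032,0,.014)],
"straightedge":[(-.09,.09,0,.01,0,.082),(-.09,.09,0,.045,0,.006)]}
def proj(c,P,st):
    M=np.linalg.inv(T(c,st));q=P@M[:3,:3].T+M[:3,3];f=210/np.tan(np.radians(c["vertical_fov"])/2)
    return np.c_[c["cx"]+f*q[:,0]/-q[:,2],c["cy"]-f*q[:,1]/-q[:,2]]
def sil(c,n,p,z0,st,S=3):
    m=np.zeros((420*S,560*S),np.uint8);C,s=np.cos(p[2]),np.sin(p[2])
    for b in B[n]:
        L=np.array([[x,y,z] for x in b[:2] for y in b[2:4] for z in b[4:]])
        W=np.c_[p[0]+C*L[:,0]-s*L[:,1],p[1]+s*L[:,0]+C*L[:,1],L[:,2]+z0]
        u=(proj(c,W,st)+.5)*S-.5
        cv2.fillConvexPoly(m,cv2.convexHull(np.round(u*16).astype(np.int32)),1,shift=4)
    return m
def fit(c,n,mask,p0,z0=0,st=None):
    S=3;M=np.kron(mask.astype(np.uint8),np.ones((S,S),np.uint8))
    def cost(p):
        m=sil(c,n,p,z0,st);return 1-(m&M).sum()/max(1,(m|M).sum())
    best=None
    for k in range(2):
        x0=p0 if best is None else best.x
        best=minimize(cost,x0,method="Nelder-Mead",options=dict(initial_simplex=np.array([x0]+[np.array(x0)+d for d in np.diag([.012,.012,.12])]),xatol=1e-4,fatol=1e-5))
    return best.x,1-best.fun
def pick(cam,c,n,world,st=None,z=0):
    """mask of class n nearest to an expected world xy, at least p .3"""
    ds=[]
    for d in trace(cam,n):
        v,u=np.nonzero(d["pixels"])
        if len(u)<50: continue
        w=ray(c,[u.mean(),v.mean()],z+.01,st)[0];ds.append((np.hypot(*(w[:2]-world)),d))
    return min(ds,key=lambda t:t[0])[1] if ds else None
def go(x,y,yaw,z,st=None):
    """tool rows to bring TCP to x,y,z with the closing axis (tool y) square to direction yaw; roll first, then shifts"""
    st=st or read_state();R=np.array(st["tcp_rot"]);cur=np.arctan2(R[1,0],R[0,0])
    d=(yaw-cur+np.pi/2)%np.pi-np.pi/2   # world ccw
    roll=-d; a=cur+d
    X=np.array([np.cos(a),np.sin(a)]);Y=np.array([X[1],-X[0]])
    D=np.array([x,y])-np.array(st["position"][:2])
    print("roll %.3f  tx %.2f ty %.2f tz %.2f cm"%(roll,100*D@X,100*D@Y,100*(st["position"][2]-z)),"j6",np.round(st["joint_positions"][5],1))
E
python3 - <<'E'
from h import *
s=read_state();print(s["position"],np.round(s["tcp_rot"],3))
c=capture("top")
for n,uv in dict(base_plank=(291,240),cork_sheet=(426,272),top_plank=(391,208),straightedge=(155,247)).items():
    w=ray(c,uv,.01)[0][:2];d=pick("top",c,n,w)
    p0=[*w,{'base_plank':.1,'cork_sheet':-.15,'top_plank':0,'straightedge':.13}[n]]
    print(n,d["p"],*[np.round(v,4) for v in fit(c,n,d["pixels"],p0)])
go(.42,-.0,0.1,.25)
E
```

```text
[0.16048958 0.60397057 0.24149706] [[-0.966  0.257 -0.   ]
 [ 0.257  0.966 -0.   ]
 [ 0.    -0.    -1.   ]]
base_plank 0.89 [0.5291 0.0243 0.0971] 0.9695
cork_sheet 0.61 [ 0.4527 -0.2988 -0.2234] 0.9574
top_plank 0.87 [ 0.6085 -0.2233 -0.0046] 0.9593
straightedge 0.87 [0.5089 0.3267 0.2095] 0.9454
roll -0.360  tx -19.79 ty -62.69 tz -0.84 cm j6 -10.2
```

```bash
python3 -m jog '[{"roll":-0.12},{"roll":-0.12},{"roll":-0.12},{"tx":-4,"ty":-2},{"tx":-4,"ty":-2},{"tx":-3,"ty":-3.8},{"tx":-2,"ty":-4.4},{"tx":-2,"ty":-4.4}]' | head -c 600; python3 -m jog '[{"tx":-1.5,"ty":-4.6},{"tx":-1.5,"ty":-4.6},{"tx":-1.5,"ty":-4.6},{"tx":-1.5,"ty":-4.6},{"tx":-1.5,"ty":-4.6},{"tx":-1,"ty":-4.6},{"tx":-1,"ty":-4.6},{"tx":-1,"ty":-4.6}]'| head -c 600;python3 -m jog '[{"tx":-1,"ty":-4.6},{"tx":0,"ty":-4.6},{"ty":-4.6},{"ty":-4.6},{"ty":-4.6},{"tx":0},{"tx":0}]'| head -c 600
python3 - <<'E'
from h import *
s=read_state();print(s["position"]);c=capture("wrist");save(c,"w1")
G=dict(base_plank=[.5291,.0243,.097],cork_sheet=[.4527,-.2988,-.2],top_plank=[.6085,-.2233,0])
for n,p in G.items():
    d=pick("wrist",c,n,p[:2],s); print(n,d and (d["p"],d["bbox"],*[np.round(v,4) for v in fit(c,n,d["pixels"],p,0,s)]))
E
```

```text
[0.16051876 0.60404138 0.24157095]
base_plank None
cork_sheet None
top_plank None$[0]: bad value
$[0]: bad value
$[0]: bad value
```

View pics/w1.png

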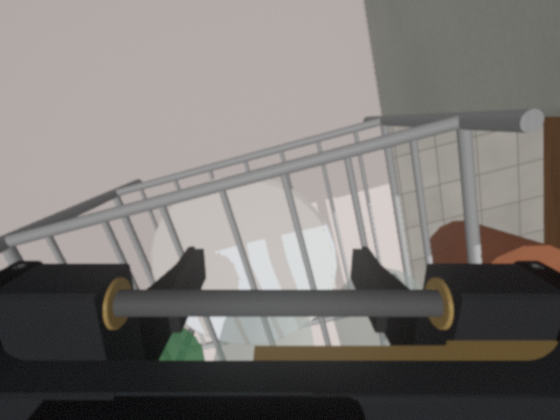

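The wrist view shows only the dish rack under the gripper, because the arm didn't move: rows need every key.

```bash
python3 -m jog '[{"tx":0,"ty":0,"tz":-1.5,"roll":-0.12,"jaw":1},{"tx":0,"ty":0,"tz":-1.5,"roll":-0.12,"jaw":1},{"tx":0,"ty":0,"tz":0,"roll":-0.12,"jaw":1},{"tx":-2.5,"ty":-3,"tz":0,"roll":0,"jaw":1},{"tx":-2.5,"ty":-3.5,"tz":0,"roll":0,"jaw":1},{"tx":-2.5,"ty":-4,"tz":0,"roll":0,"jaw":1},{"tx":-2,"ty":-4,"tz":0,"roll":0,"jaw":1},{"tx":-2,"ty":-4,"tz":0,"roll":0,"jaw":1}]' | head -c 700; python3 -m jog '[{"tx":-2,"ty":-4,"tz":0,"roll":0,"jaw":1},{"tx":-2,"ty":-4,"tz":0,"roll":0,"jaw":1},{"tx":-2,"ty":-4,"tz":0,"roll":0,"jaw":1},{"tx":-2,"ty":-4,"tz":0,"roll":0,"jaw":1},{"tx":-2,"ty":-4,"tz":0,"roll":0,"jaw":1},{"tx":-2,"ty":-4,"tz":0,"roll":0,"jaw":1},{"tx":-2,"ty":-4,"tz":0,"roll":0,"jaw":1},{"tx":-2,"ty":-4,"tz":0,"roll":0,"jaw":1}]' |head -c 700;python3 -m jog '[{"tx":-2,"ty":-4.5,"tz":0,"roll":0,"jaw":1},{"tx":-2,"ty":-4.5,"tz":0,"roll":0,"jaw":1},{"tx":-2,"ty":-4.5,"tz":0,"roll":0,"jaw":1},{"tx":-2,"ty":-4.5,"tz":0,"roll":0,"jaw":1},{"tx":-1,"ty":-3.5,"tz":0,"roll":0,"jaw":1},{"tx":0,"ty":-2,"tz":0,"roll":0,"jaw":1},{"tx":0,"ty":0,"tz":0,"roll":0,"jaw":1},{"tx":0,"ty":0,"tz":0,"roll":0,"jaw":1}]'|head -c 700
cat > look.py <<'E'
import sys;from h import *
s=read_state();print(s["position"]);c=capture("wrist");save(c,sys.argv[1])
G=dict(base_plank=[.5291,.0243,.097],cork_sheet=[.4527,-.2988,-.2],top_plank=[.6085,-.2233,0],straightedge=[.509,.3267,.15])
for n in sys.argv[2:]:
    p=G[n]
    d=pick("wrist",c,n,p[:2],s); print(n,d and (d["p"],d["bbox"],*[np.round(v,4) for v in fit(c,n,d["pixels"],p,0,s)]))
E
python3 look.py w2 base_plank cork_sheet top_plank
```

```text
time_s: 1.75
position: [0.2943, 0.43, 0.2717]
tcp_rot: [[-0.995, -0.1, 0.001], [-0.1, 0.995, 0.0], [-0.001, 0.0, -1.0]]
force: [-0.6, -0.2, 0.5]
opening: 0.997
grasp_force: 0.0
time_s: 2.55
position: [0.4855, 0.1274, 0.2718]
tcp_rot: [[-0.995, -0.1, 0.001], [-0.1, 0.995, 0.0], [-0.001, 0.0, -1.0]]
force: [0.1, 1.4, 0.5]
opening: 1.001
grasp_force: 0.0
time_s: 3.35
position: [0.5973, -0.0955, 0.2713]
tcp_rot: [[-0.995, -0.099, -0.001], [-0.099, 0.995, 0.001], [0.001, 0.001, -1.0]]
force: [0.8, 0.2, -0.3]
opening: 0.998
grasp_force: 0.0
[ 0.59727737 -0.09546974  0.27127704]
base_plank (0.76, [344.8, 66.0, 61.5, 143.6], array([0.5305, 0.0252, 0.0921]), np.float64(0.9606))
cork_sheet (0.81, [86.4, 0.0, 74.5, 128.9], array([ 0.4521, -0.2974, -0.2184]), np.float64(0.9793))
top_plank (0.94, [160.7, 112.9, 53.4, 133.2], array([ 0.6104, -0.2225, -0.0168]), np.float64(0.9858))
```

View pics/w2.png

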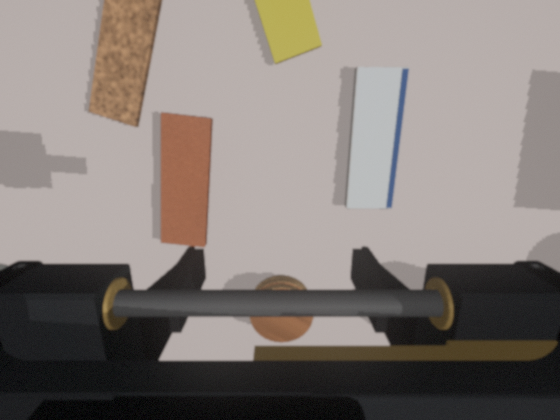

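The picture shows the brown cork at (125,60), the yellow look-alike at (288,25), terracotta at (187,180) and the white plank with its blue edge on the right at (375,138). This matches the poses from the top camera.

```bash
python3 -c "
from h import *
go(.452,-.2974,-.2184,.021)"
```

```text
roll 0.320  tx 9.78 ty -22.98 tz 25.07 cm j6 -115.4
```

```bash
python3 -m jog '[{"tx":0,"ty":0,"tz":2,"roll":0.107,"jaw":1},{"tx":0,"ty":0,"tz":4,"roll":0.107,"jaw":1},{"tx":0,"ty":0,"tz":2,"roll":0.106,"jaw":1},{"tx":2,"ty":-4.5,"tz":0,"roll":0,"jaw":1},{"tx":2,"ty":-4.5,"tz":0,"roll":0,"jaw":1},{"tx":2,"ty":-4.5,"tz":0,"roll":0,"jaw":1},{"tx":2,"ty":-4.5,"tz":0,"roll":0,"jaw":1},{"tx":1.5,"ty":-3.5,"tz":2,"roll":0,"jaw":1}]' | head -c 700; python3 -m jog '[{"tx":0.3,"ty":-1.5,"tz":3,"roll":0,"jaw":1},{"tx":0,"ty":0,"tz":3,"roll":0,"jaw":1},{"tx":0,"ty":0,"tz":2,"roll":0,"jaw":1},{"tx":0,"ty":0,"tz":0,"roll":0,"jaw":1},{"tx":0,"ty":0,"tz":0,"roll":0,"jaw":1}]' |head -c 700
python3 - <<'E'
from h import *
go(.452,-.2974,-.2184,.021);c=capture("wrist");save(c,"w3")
E
```

```text
time_s: 4.35
position: [0.4585, -0.2871, 0.1739]
tcp_rot: [[-0.976, 0.217, 0.005], [0.217, 0.976, -0.005], [-0.006, -0.004, -1.0]]
force: [1.1, -0.9, 0.8]
opening: 1.0
grasp_force: 0.0
time_s: 4.85
position: [0.4524, -0.2983, 0.0919]
tcp_rot: [[-0.976, 0.217, 0.0], [0.217, 0.976, 0.0], [0.0, 0.0, -1.0]]
force: [0.1, 0.1, 0.2]
opening: 0.999
grasp_force: 0.0
roll -0.000  tx 0.05 ty 0.08 tz 7.09 cm j6 -122.7
```

View pics/w3.png

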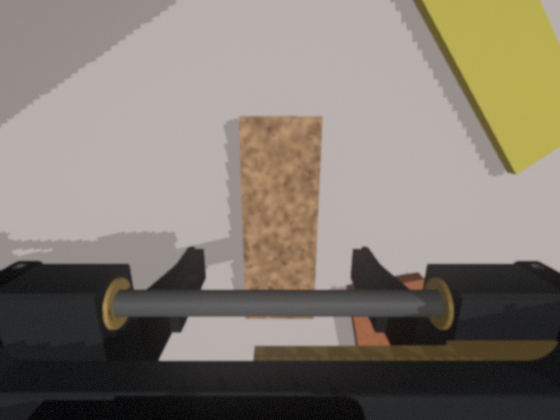

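The cork is centred between the fingers (240–320 px) and parallel to them, so I'll grasp it.

```bash
python3 -m jog '[{"tx":0,"ty":0.1,"tz":3,"roll":0,"jaw":1},{"tx":0,"ty":0,"tz":3,"roll":0,"jaw":1},{"tx":0,"ty":0,"tz":1,"roll":0,"jaw":1},{"tx":0,"ty":0,"tz":0,"roll":0,"jaw":1},{"tx":0,"ty":0,"tz":0,"roll":0,"jaw":0.5},{"tx":0,"ty":0,"tz":0,"roll":0,"jaw":0.5},{"tx":0,"ty":0,"tz":0,"roll":0,"jaw":0.5},{"tx":0,"ty":0,"tz":0,"roll":0,"jaw":0.5}]' | head -c 700;python3 -m jog '[{"tx":0,"ty":0,"tz":0,"roll":0,"jaw":0.5},{"tx":0,"ty":0,"tz":0,"roll":0,"jaw":0.5},{"tx":0,"ty":0,"tz":-1.5,"roll":0,"jaw":0.5},{"tx":0,"ty":0,"tz":-3,"roll":0,"jaw":0.5},{"tx":0,"ty":0,"tz":-3,"roll":0,"jaw":0.5},{"tx":0,"ty":0,"tz":-3,"roll":0,"jaw":0.5},{"tx":0,"ty":0,"tz":-3,"roll":0,"jaw":0.5},{"tx":0,"ty":0,"tz":0,"roll":0,"jaw":0.5}]' | head -c 700
python3 - <<'E'
from h import *
go(.5305,.0252,.092,.15)
E
```

```text
time_s: 5.7
position: [0.4525, -0.2983, 0.0224]
tcp_rot: [[-0.976, 0.218, 0.001], [0.218, 0.976, -0.001], [-0.001, -0.001, -1.0]]
force: [1.2, -0.4, 0.1]
opening: 0.723
grasp_force: 0.4
time_s: 6.5
position: [0.454, -0.2997, 0.1602]
tcp_rot: [[-0.976, 0.218, 0.006], [0.218, 0.976, -0.006], [-0.007, -0.005, -1.0]]
force: [0.0, -0.5, -0.5]
opening: 0.684
grasp_force: 30.0
roll -0.312  tx -10.60 ty 31.65 tz 1.02 cm j6 -122.6
```

```bash
python3 -m jog '[{"tx":0,"ty":0,"tz":0,"roll":-0.104,"jaw":0.5},{"tx":0,"ty":0,"tz":0,"roll":-0.104,"jaw":0.5},{"tx":0,"ty":0,"tz":0,"roll":-0.104,"jaw":0.5},{"tx":-1.3,"ty":4,"tz":0,"roll":0,"jaw":0.5},{"tx":-1.3,"ty":4,"tz":0,"roll":0,"jaw":0.5},{"tx":-1.3,"ty":4,"tz":0,"roll":0,"jaw":0.5},{"tx":-1.3,"ty":4,"tz":0,"roll":0,"jaw":0.5},{"tx":-1.3,"ty":4,"tz":0,"roll":0,"jaw":0.5}]' | head -c 700;python3 -m jog '[{"tx":-1.3,"ty":4,"tz":2,"roll":0,"jaw":0.5},{"tx":-1.3,"ty":4,"tz":3,"roll":0,"jaw":0.5},{"tx":-1.3,"ty":3.2,"tz":3,"roll":0,"jaw":0.5},{"tx":0,"ty":0,"tz":0,"roll":0,"jaw":0.5},{"tx":0,"ty":0,"tz":0,"roll":0,"jaw":0.5}]' | head -c 700
python3 - <<'E'
from h import *
go(.530,.0248,.094,.038);c=capture("wrist");save(c,"w4")
E
```

```text
time_s: 7.3
position: [0.4978, -0.091, 0.1553]
tcp_rot: [[-0.996, -0.091, -0.002], [-0.091, 0.996, 0.001], [0.002, 0.001, -1.0]]
force: [-0.5, -0.9, -0.6]
opening: 0.682
grasp_force: 30.0
time_s: 7.8
position: [0.5254, 0.0218, 0.0759]
tcp_rot: [[-0.996, -0.094, -0.004], [-0.094, 0.996, 0.0], [0.004, 0.001, -1.0]]
force: [0.2, -0.4, -0.6]
opening: 0.682
grasp_force: 30.0
roll 0.001  tx -0.48 ty 0.25 tz 3.79 cm j6 -105.2
```

View pics/w4.png

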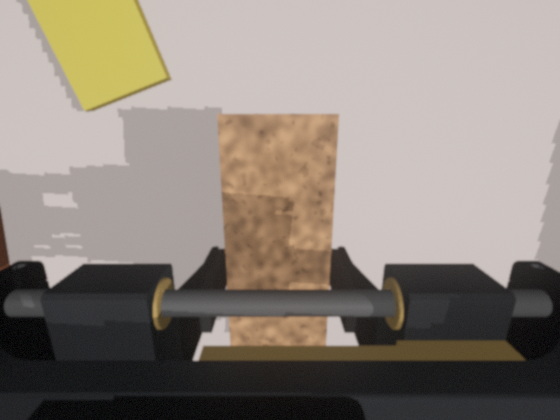

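The cork is held level and hides the white plank. I'll align it, then lower slowly.

```bash
python3 -m jog '[{"tx":-0.45,"ty":0.25,"tz":1.5,"roll":0,"jaw":0.5},{"tx":0,"ty":0,"tz":1.2,"roll":0,"jaw":0.5},{"tx":0,"ty":0,"tz":0.6,"roll":0,"jaw":0.5},{"tx":0,"ty":0,"tz":0.3,"roll":0,"jaw":0.5},{"tx":0,"ty":0,"tz":0,"roll":0,"jaw":0.5},{"tx":0,"ty":0,"tz":0,"roll":0,"jaw":0.5}]' | head -c 700
python3 - <<'E'
from h import *
go(.530,.0248,.094,.038)
E
```

```text
time_s: 8.45
position: [0.531, 0.0236, 0.0418]
tcp_rot: [[-0.996, -0.092, 0.0], [-0.092, 0.996, -0.0], [-0.0, -0.0, -1.0]]
force: [-0.4, 0.1, -0.9]
opening: 0.681
grasp_force: 30.0
roll -0.002  tx 0.09 ty 0.13 tz 0.38 cm j6 -104.8
```

```bash
python3 -m jog '[{"tx":0.1,"ty":0.13,"tz":0.2,"roll":0,"jaw":0.5},{"tx":0,"ty":0,"tz":0.2,"roll":0,"jaw":0.5},{"tx":0,"ty":0,"tz":0.1,"roll":0,"jaw":0.5},{"tx":0,"ty":0,"tz":0,"roll":0,"jaw":0.5},{"tx":0,"ty":0,"tz":0,"roll":0,"jaw":1},{"tx":0,"ty":0,"tz":0,"roll":0,"jaw":1},{"tx":0,"ty":0,"tz":0,"roll":0,"jaw":1},{"tx":0,"ty":0,"tz":0,"roll":0,"jaw":1}]' | head -c 700
python3 -m jog '[{"tx":0,"ty":0,"tz":-1,"roll":0,"jaw":1},{"tx":-1,"ty":0,"tz":-3,"roll":0,"jaw":1},{"tx":-2,"ty":0,"tz":-4,"roll":0,"jaw":1},{"tx":-3,"ty":0,"tz":-3,"roll":0,"jaw":1},{"tx":-2,"ty":0,"tz":-2,"roll":0,"jaw":1},{"tx":0,"ty":0,"tz":0,"roll":0,"jaw":1},{"tx":0,"ty":0,"tz":0,"roll":0,"jaw":1}]' | head -c 700
cat > chk.py <<'E'
import sys;from h import *
s=read_state();c=capture("wrist");save(c,sys.argv[1],(120,20,440,260),2.4)
for n,z in zip(sys.argv[2::2],map(float,sys.argv[3::2])):
  for d in trace("wrist",n):
    v,u=np.nonzero(d["pixels"]);w=ray(c,[u.mean(),v.mean()],z+.012,s)[0]
    if np.hypot(*(w[:2]-[.53,.0248]))<.06: print(n,round(d["p"],2),*[np.round(k,4) for k in fit(c,n,d["pixels"],[*w[:2],.093],z,s)])
go(.6104,-.2225,-.0168,.023)
E
python3 chk.py w5 base_plank 0 cork_sheet .014
```

```text
time_s: 9.25
position: [0.5299, 0.0251, 0.0366]
tcp_rot: [[-0.996, -0.092, 0.0], [-0.092, 0.996, -0.0], [-0.0, -0.0, -1.0]]
force: [0.0, 0.2, 0.4]
opening: 0.949
grasp_force: 0.0
time_s: 9.95
position: [0.6082, 0.0327, 0.1664]
tcp_rot: [[-0.996, -0.092, -0.002], [-0.092, 0.996, 0.0], [0.002, 0.0, -1.0]]
force: [-0.5, -0.1, -1.2]
opening: 0.997
grasp_force: 0.0
base_plank 0.89 [0.5302 0.0262 0.0912] 0.025
cork_sheet 0.6 [0.53   0.0247 0.0886] 0.9845
roll 0.109  tx -0.81 ty -25.51 tz 14.16 cm j6 -102.7
```

View pics/w5.png

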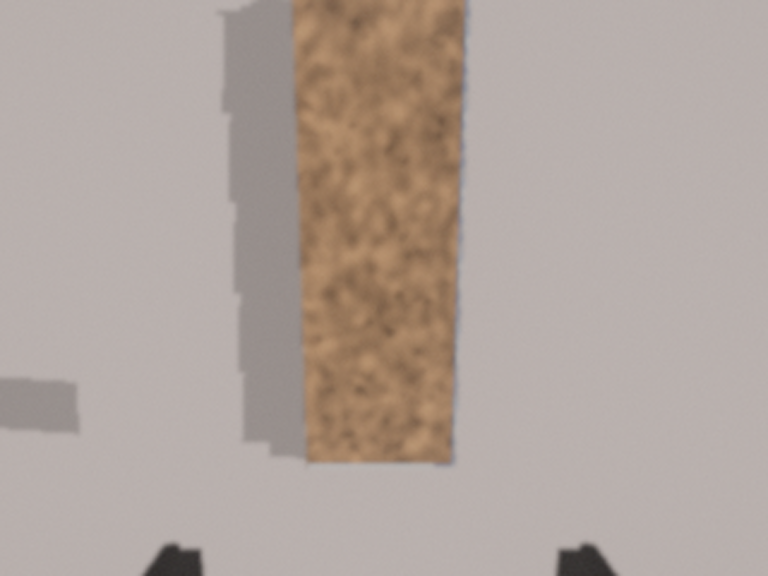

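The cork lies squarely on the plank. A thin blue sliver shows along its right (+y) edge, crop px (462,100)–(455,460), which puts the offset at about 1 mm. Next is the terracotta plank.

```bash
python3 -m jog '[{"tx":0,"ty":0,"tz":0,"roll":0.109,"jaw":1},{"tx":0,"ty":-4,"tz":0,"roll":0,"jaw":1},{"tx":0,"ty":-4.5,"tz":0,"roll":0,"jaw":1},{"tx":0,"ty":-4.5,"tz":0,"roll":0,"jaw":1},{"tx":0,"ty":-4.5,"tz":0,"roll":0,"jaw":1},{"tx":-0.8,"ty":-4,"tz":1,"roll":0,"jaw":1},{"tx":0,"ty":-4,"tz":3,"roll":0,"jaw":1},{"tx":0,"ty":0,"tz":3.5,"roll":0,"jaw":1}]' | head -c 400
python3 -m jog '[{"tx":0,"ty":0,"tz":0,"roll":0,"jaw":1},{"tx":0,"ty":0,"tz":0,"roll":0,"jaw":1}]'|head -c 300
python3 - <<'E'
from h import *
s=read_state();c=capture("wrist")
for d in trace("wrist","top_plank"):
    w=[.6104,-.2225,-.0168];print(d["p"],d["bbox"])
    # visible part above the fingers only
    m=d["pixels"];r=np.zeros_like(m);r[:250]=1
    v,u=np.nonzero(m&r);L=[u[v==k].min() for k in (100,150,200)] if len(v) else 0
    if len(v):
        k1,k2=v.min()+8,235
        for k in(k1,k2):
            q=u[v==k];print(k,ray(c,[(q.min()+q.max()+1)/2-.5,k],.014,s)[0].round(4))
go(.6104,-.2225,-.0168,.023)
E
```

```text
time_s: 10.9
position: [0.6133, -0.2289, 0.0909]
tcp_rot: [[-1.0, 0.022, 0.003], [0.022, 1.0, -0.004], [-0.003, -0.004, -1.0]]
force: [1.4, -0.7, -0.1]
opening: 0.998
grasp_force: 0.0
time_s: 11.1
position: [0.6113, -0.2214, 0.09]
tcp_rot: [[-1.0, 0.017, -0.005], [0.017, 1.0, 0.003], [0.005, 0.003, -1.0]]
force: [0.4, 1.6, -0.6]
opening: 0.998
grasp_force: 0.0
0.66 [232.7, 105.5, 88.0, 222.7]Traceback (most recent call last):
  File "<stdin>", line 7, in <module>
    return umr_minimum(a, axis, None, out, keepdims, initial, where)
ValueError: zero-size array to reduction operation minimum which has no identity
```

```bash
python3 -m jog '[{"tx":0,"ty":0,"tz":3,"roll":0,"jaw":1},{"tx":0,"ty":0,"tz":2.7,"roll":0,"jaw":1},{"tx":0,"ty":0,"tz":1,"roll":0,"jaw":1},{"tx":0,"ty":0,"tz":0,"roll":0,"jaw":1},{"tx":0,"ty":0,"tz":0,"roll":0,"jaw":0.5},{"tx":0,"ty":0,"tz":0,"roll":0,"jaw":0.5},{"tx":0,"ty":0,"tz":0,"roll":0,"jaw":0.5},{"tx":0,"ty":0,"tz":0,"roll":0,"jaw":0.5}]' | head -c 400
python3 -m jog '[{"tx":0,"ty":0,"tz":0,"roll":0,"jaw":0.5},{"tx":0,"ty":0,"tz":0,"roll":0,"jaw":0.5}]' | head -c 400
python3 -m jog '[{"tx":0,"ty":0,"tz":-1,"roll":0,"jaw":0.5},{"tx":0,"ty":0,"tz":-2,"roll":0,"jaw":0.5},{"tx":0,"ty":0,"tz":-3,"roll":0,"jaw":0.5},{"tx":0,"ty":0,"tz":-3,"roll":0,"jaw":0.5},{"tx":0,"ty":0,"tz":-2,"roll":0,"jaw":0.5},{"tx":0,"ty":0,"tz":0,"roll":0,"jaw":0.5},{"tx":0,"ty":0,"tz":0,"roll":0,"jaw":0.5}]' | head -c 400
python3 - <<'E'
from h import *
s=read_state();c=capture("wrist")
for d in trace("wrist","top_plank"):
    v,u=np.nonzero(d["pixels"]);print(d["p"],v.min())
    for k in(v.min()+15,v.min(),230):
        q=u[v==k];print(k,q.min(),q.max(),(ray(c,[q.mean(),k],s["position"][2]-.008,s)[0]-s["position"]).round(4))
go(.530,.0250,.0915,.15)
E
```

```text
time_s: 12.0
position: [0.6137, -0.2225, 0.0256]
tcp_rot: [[-1.0, 0.017, 0.001], [0.017, 1.0, -0.0], [-0.001, -0.0, -1.0]]
force: [-0.7, 0.2, 2.3]
opening: 0.732
grasp_force: 30.0
time_s: 12.2
position: [0.6137, -0.2225, 0.0256]
tcp_rot: [[-1.0, 0.017, 0.001], [0.017, 1.0, -0.0], [-0.001, -0.0, -1.0]]
force: [0.5, 1.2, 5.7]
opening: 0.733
grasp_force: 30.0
time_s: 12.9
position: [0.6124, -0.2223, 0.1338]
tcp_rot: [[-1.0, 0.017, -0.001], [0.017, 1.0, 0.001], [0.001, 0.001, -1.0]]
force: [-1.0, -0.0, -5.4]
opening: 0.726
grasp_force: 30.0
0.6 96
111 214 342 [-0.0857  0.0013 -0.008 ]
96 214 339 [-0.0923  0.0019 -0.008 ]
230 220 335 [-0.0252 -0.     -0.008 ]
roll -0.108  tx 5.87 ty 25.33 tz -1.76 cm j6 -118.8
```

```bash
python3 -m jog '[{"tx":0,"ty":0,"tz":0,"roll":-0.108,"jaw":0.5},{"tx":1,"ty":3,"tz":0,"roll":0,"jaw":0.5},{"tx":1,"ty":4.5,"tz":0,"roll":0,"jaw":0.5},{"tx":1,"ty":4.5,"tz":0,"roll":0,"jaw":0.5},{"tx":1,"ty":4.5,"tz":0,"roll":0,"jaw":0.5},{"tx":1,"ty":4,"tz":0,"roll":0,"jaw":0.5},{"tx":0.5,"ty":3,"tz":1,"roll":0,"jaw":0.5},{"tx":0,"ty":1.8,"tz":2,"roll":0,"jaw":0.5}]' | head -c 400
python3 -m jog '[{"tx":0,"ty":0,"tz":1.5,"roll":0,"jaw":0.5},{"tx":0,"ty":0,"tz":0,"roll":0,"jaw":0.5},{"tx":0,"ty":0,"tz":0,"roll":0,"jaw":0.5}]'|head -c 300
python3 - <<'E'
from h import *
go(.533,.0251,.0915,.0505)
E
```

```text
time_s: 13.8
position: [0.5335, 0.0269, 0.104]
tcp_rot: [[-0.996, -0.093, -0.002], [-0.093, 0.996, 0.001], [0.002, 0.001, -1.0]]
force: [0.6, -0.3, -5.1]
opening: 0.731
grasp_force: 30.0
time_s: 14.1
position: [0.535, 0.0243, 0.0886]
tcp_rot: [[-0.996, -0.091, -0.002], [-0.091, 0.996, 0.0], [0.002, 0.0, -1.0]]
force: [-0.5, 0.4, -5.6]
opening: 0.729
grasp_force: 30.0
roll -0.000  tx 0.19 ty 0.10 tz 3.81 cm j6 -104.6
```

```bash
python3 -m jog '[{"tx":0.2,"ty":0.1,"tz":1.5,"roll":0,"jaw":0.5},{"tx":0,"ty":0,"tz":1,"roll":0,"jaw":0.5},{"tx":0,"ty":0,"tz":0.6,"roll":0,"jaw":0.5},{"tx":0,"ty":0,"tz":0.3,"roll":0,"jaw":0.5},{"tx":0,"ty":0,"tz":0,"roll":0,"jaw":0.5},{"tx":0,"ty":0,"tz":0,"roll":0,"jaw":0.5},{"tx":0,"ty":0,"tz":0,"roll":0,"jaw":0.5}]' | head -c 400
python3 - <<'E'
from h import *
go(.533,.0251,.0915,.0498)
E
```

```text
time_s: 14.8
position: [0.5337, 0.0251, 0.056]
tcp_rot: [[-0.996, -0.091, 0.001], [-0.091, 0.996, -0.0], [-0.001, -0.0, -1.0]]
force: [0.0, 0.0, -4.6]
opening: 0.73
grasp_force: 30.0
roll -0.000  tx 0.07 ty 0.01 tz 0.62 cm j6 -104.5
```

```bash
python3 -m jog '[{"tx":0.05,"ty":0,"tz":0.2,"roll":0,"jaw":0.5},{"tx":0,"ty":0,"tz":0.2,"roll":0,"jaw":0.5},{"tx":0,"ty":0,"tz":0.1,"roll":0,"jaw":0.5},{"tx":0,"ty":0,"tz":0,"roll":0,"jaw":0.5},{"tx":0,"ty":0,"tz":0.05,"roll":0,"jaw":0.5},{"tx":0,"ty":0,"tz":0.05,"roll":0,"jaw":0.5},{"tx":0,"ty":0,"tz":0,"roll":0,"jaw":0.5}]' | head -c 400
```

```text
time_s: 15.5
position: [0.5329, 0.0251, 0.0496]
tcp_rot: [[-0.996, -0.091, 0.0], [-0.091, 0.996, -0.0], [-0.0, -0.0, -1.0]]
force: [-0.4, 0.5, -3.5]
opening: 0.733
grasp_force: 30.0
```

```bash
python3 -m jog '[{"tx":0,"ty":0,"tz":0,"roll":0,"jaw":0.8},{"tx":0,"ty":0,"tz":0,"roll":0,"jaw":1},{"tx":0,"ty":0,"tz":0,"roll":0,"jaw":1},{"tx":0,"ty":0,"tz":0,"roll":0,"jaw":1},{"tx":0,"ty":0,"tz":-1,"roll":0,"jaw":1},{"tx":0,"ty":0,"tz":-3,"roll":0,"jaw":1},{"tx":-3,"ty":0,"tz":-4,"roll":0,"jaw":1},{"tx":-3,"ty":0,"tz":-4,"roll":0,"jaw":1}]' | head -c 400
python3 -m jog '[{"tx":-3,"ty":0,"tz":-3,"roll":0,"jaw":1},{"tx":0,"ty":0,"tz":-2,"roll":0,"jaw":1},{"tx":0,"ty":0,"tz":0,"roll":0,"jaw":1},{"tx":0,"ty":0,"tz":0,"roll":0,"jaw":1}]' | head -c 400
python3 chk.py w6 base_plank 0 cork_sheet .014 top_plank .024
```

```text
time_s: 16.3
position: [0.5919, 0.0308, 0.1713]
tcp_rot: [[-0.996, -0.091, -0.002], [-0.091, 0.996, 0.0], [0.002, 0.0, -1.0]]
force: [1.6, -0.3, -0.9]
opening: 0.999
grasp_force: 0.0
time_s: 16.7
position: [0.6215, 0.0335, 0.2196]
tcp_rot: [[-0.996, -0.091, -0.001], [-0.091, 0.996, 0.0], [0.001, 0.0, -1.0]]
force: [-2.0, 0.2, -0.4]
opening: 1.003
grasp_force: 0.0
top_plank 0.95 [0.5301 0.0243 0.0936] 0.9787
roll 0.108  tx 0.62 ty -25.60 tz 19.49 cm j6 -102.4
```

View pics/w6.png

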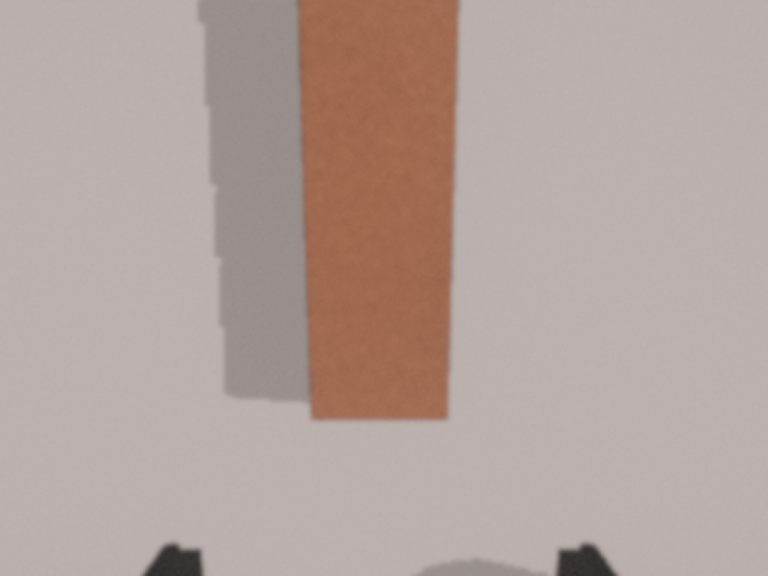

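The terracotta plank sits squarely above the white plank at crop px (380,200), (.5301,.0243) by the fit. Now I'll look at the straightedge.

```bash
python3 -m jog '[{"tx":0,"ty":3,"tz":-1.5,"roll":0,"jaw":1},{"tx":0,"ty":4.4,"tz":-1.5,"roll":0,"jaw":1},{"tx":0,"ty":4.5,"tz":0,"roll":0,"jaw":1},{"tx":0,"ty":4.5,"tz":0,"roll":0,"jaw":1},{"tx":0,"ty":4.5,"tz":0,"roll":0,"jaw":1},{"tx":-0.5,"ty":4.5,"tz":0,"roll":0,"jaw":1},{"tx":0,"ty":3.3,"tz":0,"roll":0,"jaw":1},{"tx":0,"ty":0,"tz":0,"roll":0,"jaw":1}]' | head -c 300
python3 -m jog '[{"tx":0,"ty":0,"tz":0,"roll":0,"jaw":1},{"tx":0,"ty":0,"tz":0,"roll":0,"jaw":1}]' | head -c 300
python3 look.py w7 straightedge
```

```text
time_s: 17.7
position: [0.5994, 0.3241, 0.2479]
tcp_rot: [[-0.995, -0.096, -0.002], [-0.096, 0.995, 0.001], [0.002, 0.001, -1.0]]
force: [-0.5, -1.1, -0.2]
opening: 1.002
grasp_force: 0.0
time_s: 17.9
position: [0.601, 0.3184, 0.2486]
tcp_rot: [[-0.996, -0.09, -0.002], [-0.09, 0.996, -0.001], [0.002, -0.001, -1.0]]
force: [0.2, -0.1, 0.1]
opening: 1.001
grasp_force: 0.0
[0.60100341 0.31837651 0.24864097]
straightedge (0.7, [286.6, 2.2, 49.7, 198.9], array([0.5095, 0.3289, 0.205 ]), np.float64(0.9794))
```

View pics/w7.png

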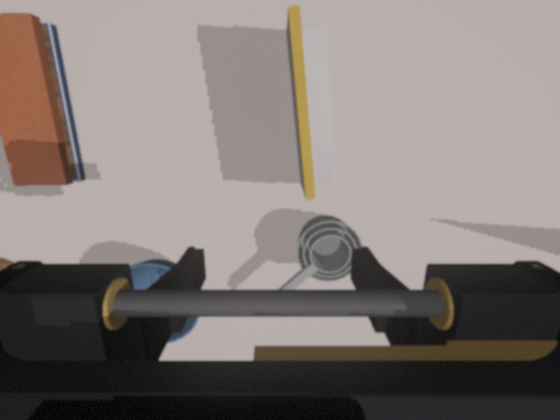

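The picture shows the straightedge at (305,100), with its foot to the right (+y) and its flat face towards the stack. The blue edge of the white plank is visible at (65,110), so I'll measure that edge line here and then grasp.

```bash
cat > edge.py <<'E'
from h import *
def edge(c,s,lo,hi,r0,r1):
    im=c["img"].astype(float);P=[]
    b=im[:,:,2]-im[:,:,0]
    for r in range(r0,r1):
        row=b[r,lo:hi];k=np.nonzero(row>.5*row.max())[0]
        if row.max()<25: continue
        j=k.max();P.append((lo+j+(row[j]-.5*row.max())/max(1e-6,row[j]-row[j+1]),r))
    P=np.array(P);w=ray(c,P,0,s)[:,:2]
    A=np.c_[w[:,0]-.53,np.ones(len(w))];co=np.linalg.lstsq(A,w[:,1],rcond=None)[0];res=w[:,1]-A@co;g=abs(res)<.002
    co=np.linalg.lstsq(A[g],w[g,1],rcond=None)[0];return co,res[g].std(),g.sum()
if __name__=="__main__":
    s=read_state();c=capture("wrist");co,sd,n=edge(c,s,40,110,35,170)
    a=np.arctan(co[0]);print("edge yaw %.4f y at x=.53: %.4f"%(a,co[1]),"sd",sd.round(4),n,"implied base centre y at .530: %.4f"%(co[1]-.032/np.cos(a)))
    go(.5085,.3338,.205,.065)
E
python3 edge.py
```

```text
edge yaw 0.0908 y at x=.53: 0.0551 sd 0.0001 128 implied base centre y at .530: 0.0230
roll -0.116  tx 8.79 ty 3.44 tz 18.44 cm j6 -76.6
```

```bash
python3 -m jog '[{"tx":0,"ty":0,"tz":0,"roll":-0.116,"jaw":1},{"tx":3,"ty":1.2,"tz":1,"roll":0,"jaw":1},{"tx":3,"ty":1.2,"tz":2,"roll":0,"jaw":1},{"tx":2.8,"ty":1,"tz":2,"roll":0,"jaw":1},{"tx":0,"ty":0,"tz":3,"roll":0,"jaw":1},{"tx":0,"ty":0,"tz":3.5,"roll":0,"jaw":0.8},{"tx":0,"ty":0,"tz":3.5,"roll":0,"jaw":0.6},{"tx":0,"ty":0,"tz":2.4,"roll":0,"jaw":0.6}]' | head -c 400
python3 -m jog '[{"tx":0,"ty":0,"tz":1,"roll":0,"jaw":0.6},{"tx":0,"ty":0,"tz":0,"roll":0,"jaw":0.6},{"tx":0,"ty":0,"tz":0,"roll":0,"jaw":0.6}]' | head -c 400
python3 -c "
from h import *
go(.5085,.3338,.205,.065)"
```

```text
time_s: 18.85
position: [0.5077, 0.3334, 0.0737]
tcp_rot: [[-0.979, -0.204, -0.002], [-0.204, 0.979, -0.001], [0.002, -0.0, -1.0]]
force: [-0.3, -0.3, 0.2]
opening: 0.815
grasp_force: 0.0
time_s: 19.15
position: [0.5092, 0.3347, 0.0665]
tcp_rot: [[-0.979, -0.205, 0.002], [-0.205, 0.979, 0.001], [-0.002, 0.0, -1.0]]
force: [0.1, -0.4, 0.1]
opening: 0.616
grasp_force: 0.0
roll 0.001  tx 0.09 ty -0.07 tz 0.15 cm j6 -79.0
```

```bash
python3 -m jog '[{"tx":0,"ty":0,"tz":0.1,"roll":0,"jaw":0},{"tx":0,"ty":0,"tz":0,"roll":0,"jaw":0},{"tx":0,"ty":0,"tz":0,"roll":0,"jaw":0},{"tx":0,"ty":0,"tz":0,"roll":0,"jaw":0},{"tx":0,"ty":0,"tz":0,"roll":0,"jaw":0},{"tx":0,"ty":0,"tz":0,"roll":0,"jaw":0},{"tx":0,"ty":0,"tz":0,"roll":0,"jaw":0},{"tx":0,"ty":0,"tz":0,"roll":0,"jaw":0}]' | head -c 400
python3 -m jog '[{"tx":0,"ty":0,"tz":0,"roll":0,"jaw":0},{"tx":0,"ty":0,"tz":0,"roll":0,"jaw":0},{"tx":0,"ty":0,"tz":-0.5,"roll":0,"jaw":0},{"tx":0,"ty":0,"tz":-0.7,"roll":0,"jaw":0},{"tx":0,"ty":0,"tz":0,"roll":0,"jaw":0},{"tx":0,"ty":0,"tz":0,"roll":0,"jaw":0}]' | head -c 400
python3 -c "
from h import *
a=.092;x,y=.530,.0247
for ly in(.057,.045,.037): go(x-np.sin(a)*ly,y+np.cos(a)*ly,a,.065)"
```

```text
time_s: 19.95
position: [0.5081, 0.3346, 0.0646]
tcp_rot: [[-0.979, -0.206, -0.0], [-0.206, 0.979, -0.0], [0.0, -0.0, -1.0]]
force: [-1.0, -0.6, 1.0]
opening: 0.106
grasp_force: 30.0
time_s: 20.55
position: [0.5081, 0.3348, 0.0765]
tcp_rot: [[-0.979, -0.206, -0.0], [-0.206, 0.979, 0.0], [0.0, 0.0, -1.0]]
force: [0.3, 0.1, -4.5]
opening: 0.114
grasp_force: 30.0
roll 0.115  tx 0.66 ty -25.38 tz 1.15 cm j6 -79.0
roll 0.115  tx 0.66 ty -26.58 tz 1.15 cm j6 -79.0
roll 0.115  tx 0.66 ty -27.38 tz 1.15 cm j6 -79.0
```

Lifted (−4.5 N). I'll carry it to about 20 mm short of the edge and check.

```bash
python3 -m jog '[{"tx":0,"ty":0,"tz":0,"roll":0.115,"jaw":0},{"tx":0.6,"ty":-3,"tz":0,"roll":0,"jaw":0},{"tx":0,"ty":-4,"tz":0,"roll":0,"jaw":0},{"tx":0,"ty":-4,"tz":0,"roll":0,"jaw":0},{"tx":0,"ty":-4,"tz":0,"roll":0,"jaw":0},{"tx":0,"ty":-4,"tz":0,"roll":0,"jaw":0},{"tx":0,"ty":-3.5,"tz":0,"roll":0,"jaw":0},{"tx":0,"ty":-2.5,"tz":0,"roll":0,"jaw":0}]' | head -c 400
python3 -m jog '[{"tx":0,"ty":-0.4,"tz":0,"roll":0,"jaw":0},{"tx":0,"ty":0,"tz":0,"roll":0,"jaw":0},{"tx":0,"ty":0,"tz":0,"roll":0,"jaw":0}]' | head -c 400
python3 - <<'E'
from h import *
a=.092;x,y=.530,.0247
for ly in(.040,.037): go(x-np.sin(a)*ly,y+np.cos(a)*ly,a,.065)
c=capture("wrist");save(c,"w8")
E
```

```text
time_s: 21.35
position: [0.5255, 0.0829, 0.0765]
tcp_rot: [[-0.996, -0.091, 0.0], [-0.091, 0.996, -0.0], [-0.0, -0.0, -1.0]]
force: [0.4, 0.2, -4.8]
opening: 0.117
grasp_force: 30.0
time_s: 21.65
position: [0.5253, 0.082, 0.0764]
tcp_rot: [[-0.996, -0.092, -0.0], [-0.092, 0.996, 0.0], [0.0, 0.0, -1.0]]
force: [0.4, -0.1, -4.6]
opening: 0.112
grasp_force: 30.0
roll 0.000  tx 0.06 ty -1.75 tz 1.14 cm j6 -98.5
roll 0.000  tx 0.06 ty -2.05 tz 1.14 cm j6 -98.5
```

View pics/w8.png

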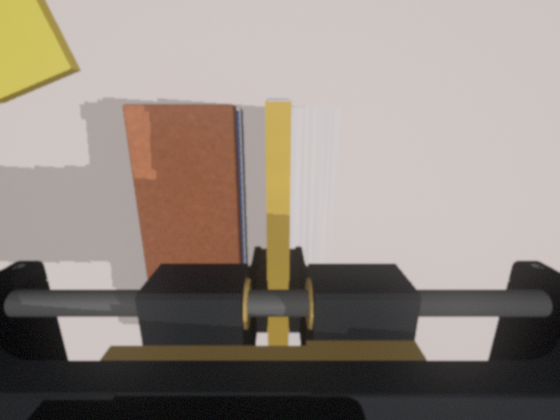

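The picture shows the wall (278,180) parallel to the stack edge (242,180), about 20 mm off, with terracotta and cork flush inside the blue edge. I'll measure the gap here.

```bash
python3 - <<'E'
from h import *
from edge import edge
s=read_state();c=capture("wrist")
co,sd,n=edge(c,s,232,262,112,240)
a=np.arctan(co[0]);p=s["position"];R=np.array(s["tcp_rot"]);cur=np.arctan2(-R[1,0],-R[0,0])
d=((p[1]-(co[0]*(p[0]-.53)+co[1]))*np.cos(a))
print("edge yaw %.4f tool yaw %.4f  TCP to edge %.4f -> face gap %.4f"%(a,cur,d,d-.005),sd,n, "edge y@.53 %.4f"%co[1])
E
```

```text
edge yaw 0.0930 tool yaw 0.0932  TCP to edge 0.0277 -> face gap 0.0227 7.949385815674051e-05 127 edge y@.53 0.0549
```

```bash
python3 -m jog '[{"tx":0,"ty":-1,"tz":0,"roll":0,"jaw":0},{"tx":0,"ty":-0.6,"tz":0,"roll":0,"jaw":0},{"tx":0,"ty":0,"tz":0.6,"roll":0,"jaw":0},{"tx":0,"ty":0,"tz":0.3,"roll":0,"jaw":0},{"tx":0,"ty":0,"tz":0.2,"roll":0,"jaw":0},{"tx":0,"ty":0,"tz":0,"roll":0,"jaw":0},{"tx":0,"ty":0,"tz":0,"roll":0,"jaw":0}]' | head -c 500
python3 -m jog '[{"tx":0,"ty":-0.1,"tz":0,"roll":0,"jaw":0},{"tx":0,"ty":-0.1,"tz":0,"roll":0,"jaw":0},{"tx":0,"ty":0,"tz":0,"roll":0,"jaw":0}]' | head -c 500
python3 -m jog '[{"tx":0,"ty":-0.1,"tz":0,"roll":0,"jaw":0},{"tx":0,"ty":0,"tz":0,"roll":0,"jaw":0},{"tx":0,"ty":0,"tz":0,"roll":0,"jaw":0}]' | head -c 500
```

```text
time_s: 22.45
position: [0.5269, 0.0655, 0.0654]
tcp_rot: [[-0.996, -0.092, -0.0], [-0.092, 0.996, 0.0], [0.0, 0.0, -1.0]]
force: [-0.2, 0.1, -6.3]
opening: 0.111
grasp_force: 30.0
time_s: 22.75
position: [0.5274, 0.0632, 0.0657]
tcp_rot: [[-0.996, -0.092, 0.0], [-0.092, 0.996, -0.0], [-0.0, -0.0, -1.0]]
force: [0.4, 0.1, -4.9]
opening: 0.114
grasp_force: 30.0
time_s: 23.05
position: [0.5273, 0.0626, 0.0656]
tcp_rot: [[-0.996, -0.092, 0.0], [-0.092, 0.996, 0.0], [-0.0, 0.0, -1.0]]
force: [0.2, 1.5, -4.2]
opening: 0.111
grasp_force: 30.0
```

```bash
for i in 1; do python3 -m jog '[{"tx":0,"ty":-0.05,"tz":0,"roll":0,"jaw":0},{"tx":0,"ty":0,"tz":0,"roll":0,"jaw":0},{"tx":0,"ty":0,"tz":0,"roll":0,"jaw":0}]' | sed -n '2p;4p'; done
python3 -m jog '[{"tx":0,"ty":-0.05,"tz":0,"roll":0,"jaw":0},{"tx":0,"ty":0,"tz":0,"roll":0,"jaw":0},{"tx":0,"ty":0,"tz":0,"roll":0,"jaw":0}]' | sed -n '2p;4p'
python3 -m jog '[{"tx":0,"ty":-0.05,"tz":0,"roll":0,"jaw":0},{"tx":0,"ty":0,"tz":0,"roll":0,"jaw":0},{"tx":0,"ty":0,"tz":0,"roll":0,"jaw":0}]' | sed -n '2p;4p'
```

```text
position: [0.5273, 0.0625, 0.0656]
force: [0.5, 5.2, -2.7]
position: [0.5273, 0.0624, 0.0657]
force: [0.5, 6.7, -4.2]
position: [0.5273, 0.0623, 0.0657]
force: [0.3, 7.7, -3.0]
```

Firm contact: the force rises to 7.7 N with no further travel, and the face position agrees with the fits. I'll ease off, settle it onto the worktop and release.

```bash
python3 -m jog '[{"tx":0,"ty":0.1,"tz":0,"roll":0,"jaw":0},{"tx":0,"ty":0,"tz":0.1,"roll":0,"jaw":0},{"tx":0,"ty":0,"tz":0,"roll":0,"jaw":0},{"tx":0,"ty":0,"tz":0.05,"roll":0,"jaw":0},{"tx":0,"ty":0,"tz":0,"roll":0,"jaw":0}]' | sed -n '2p;4p'
```

```text
position: [0.5273, 0.0625, 0.0646]
force: [-1.5, 5.2, 0.1]
```

```bash
python3 -m jog '[{"tx":0,"ty":0,"tz":0,"roll":0,"jaw":0.2},{"tx":0,"ty":0,"tz":0,"roll":0,"jaw":0.3},{"tx":0,"ty":0,"tz":0,"roll":0,"jaw":0.4},{"tx":0,"ty":0,"tz":0,"roll":0,"jaw":0.5},{"tx":0,"ty":0,"tz":0,"roll":0,"jaw":0.5},{"tx":0,"ty":0,"tz":-1,"roll":0,"jaw":0.5},{"tx":0,"ty":0,"tz":-2.5,"roll":0,"jaw":0.5},{"tx":0,"ty":0,"tz":-4,"roll":0,"jaw":0.5}]' | sed -n '2p;4,6p'
python3 -m jog '[{"tx":-3,"ty":0,"tz":-3,"roll":0,"jaw":0.5},{"tx":-3,"ty":0,"tz":-3,"roll":0,"jaw":0.5},{"tx":-2,"ty":0,"tz":-2,"roll":0,"jaw":0.5},{"tx":-1,"ty":0,"tz":0,"roll":0,"jaw":0.5},{"tx":0,"ty":0,"tz":0,"roll":0,"jaw":0.5},{"tx":0,"ty":0,"tz":0,"roll":0,"jaw":0.5}]' | sed -n '2p;4,6p'
python3 - <<'E'
from h import *
s=read_state();c=capture("wrist");save(c,"w9")
a=.092;x,y=.530,.0252
for n,z in(("straightedge",0),("top_plank",.024)):
    d=pick("wrist",c,n,[.527,.04],s,z)
    if d: 
        p,q=fit(c,n,d["pixels"],[.53,.057 if n[0]=="s" else .025,.092],z,s);D=p[:2]-[x,y]
        print(n,d["p"],p.round(4),round(q,3),"local",np.round([D@[np.cos(a),np.sin(a)],D@[-np.sin(a),np.cos(a)],p[2]-a],4))
E
```

```text
position: [0.5257, 0.0618, 0.1385]
force: [0.7, -0.2, 0.1]
opening: 0.497
grasp_force: 0.0
position: [0.6146, 0.0702, 0.2171]
force: [0.0, -0.5, 0.2]
opening: 0.502
grasp_force: 0.0
straightedge 0.7 [0.5275 0.0573 0.0921] 0.965 local [0.0004 0.0321 0.0001]
top_plank 0.76 [0.5304 0.0245 0.0924] 0.981 local [ 0.0004 -0.0008  0.0004]
```

View pics/w9.png

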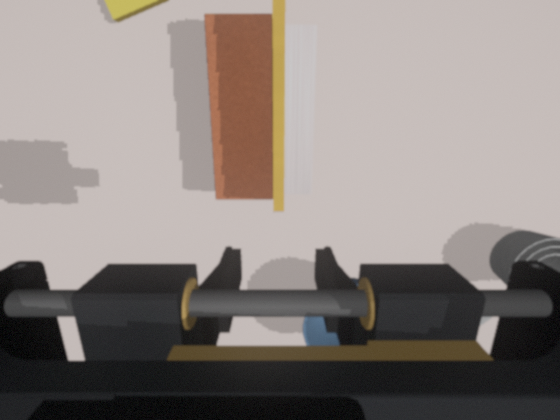

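The straightedge wall (279,100) stands flush along the stack (240,105), and the fits give local y of 32.1 mm and −0.8 mm. I'm handing in.

```bash
python3 -c "
from rig import *
print(hand_in())"
```

```text
the job is handed in; nothing more can be done
None
```

The cork and terracotta plank are stacked squarely on the white plank, the straightedge stands flush along its blue edge, and the job is handed in; the final wrist-camera fits were within tolerance, but the judge's result was not shown.

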